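# Sweep the heat sinks into the corral

### The job

Clear the bench: with the fingertips, sweep the three bare aluminium heat sinks along the tabletop through the open side of the dark three-sided corral, so that all three lie flat inside it. Only push them: do not lift them or tip them over. Leave the strip connector, screwdriver, multimeter and black tape roll where they are.

Things in the scene. Friction and masses are not known exactly. Their poses are not given: they have to be found in the camera images.
- corral: three-sided corral of dark steel sheet, fixed to the table, with no floor: parts slide in on the bare table. Walls 30 mm high, 4 mm thick (rims 7 mm). One long side, the mouth, is open. Origin: on the table, middle of the mouth line (between the front ends of the side walls). +y points out of the mouth; the inside is x -110 to 110 mm, y -120 to 0 mm. Two 3 mm high screw ears behind.
- flat_sink: the flat one of the three bare aluminium heat sinks, 40 x 60 x 10 mm, about 26 g, loose, lying fins up on the table. It slides when pushed. Origin: centre of its underside, z up, x along the first size, y along the second.
- square_sink: the square one of the three bare aluminium heat sinks, 45 x 45 x 18 mm, about 40 g, loose, fins up on the table. It slides when pushed. Origin: centre of its underside, z up, x along the first size, y along the second.
- tall_sink: the tallest of the three bare aluminium heat sinks, 50 x 60 x 28 mm, about 92 g, loose, fins up on the table. It slides when pushed. Origin: centre of its underside, z up, x along the first size, y along the second.
- strip: white strip connector with ten ways, 20 x 110 x 16 mm, loose on the table, to be left alone. Origin: centre of its underside, z up, x along the first size, y along the second.
- screwdriver: small screwdriver with a red handle, 144 mm long (along its x), 17 mm thick, loose on the table, to be left alone. Origin: the middle of its length, at the underside.
- multimeter: dark handheld multimeter lying on its back, 145 x 70 x 43 mm, loose, to be left alone. Origin: centre of its underside, z up, x along the first size, y along the second.
- tape: black roll of insulating tape lying flat, 64 mm across, 19 mm high, loose, to be left alone. Origin: centre of its underside.

How it is judged:
By the outcome, as a careful person would: the job done as asked, in the order asked, and still so for the second after the job is handed in, with the robot touching nothing.
It also fails if it takes over 72 s, if anything falls off the work surface, if the arm or the gripper's body presses on something with over 40 N, if the wrist force passes 120 N, or if a joint passes its speed limit or range.

### The arm

A 7-joint arm with a two-finger parallel gripper is mounted at the origin on a cart in front of the work surface, level with it; the furniture and walls round the work are solid. World frame = base frame: x ahead of the robot, y to its left, z up, the work surface at z = 0. Lengths are in mm, angles in rad, forces in N, time in s.
With the tool pointing down it reaches from about 400 to 850 mm from the base axis. Payload 10.4 kg.
Tool frame: the origin (TCP) lies midway between the tips of the shut fingers; the grasp point (between the pads) lies 19 mm behind it (grip_depth is the distance from the TCP to the grasp point, in mm); x points along the fingers, z is the direction in which the jaws open and shut, and the axes are right-handed (so a half turn about x gives the same grasp; the last joint's range is limited). The gripper opens to 87 mm and grips with 3 to 60 N. Pads are 19 mm wide; open, the fingers measure 117 mm over their backs; the gripper's body (75 mm by 190 mm) begins 51 mm behind the grasp point.
Start: joints at [-0.023, 0.332, -0.065, 1.46, 0.022, 1.35, -0.088], TCP at [625.022, 0.018, 222.576] pointing down, gripper open.
Joint ranges: [-2.6, 2.6], [-0.5, 2.12], [-1.47, 1.34], [0.16, 2.42], [-1.27, 4.41], [0.06, 2.06], [-2.6, 2.6]. Speed limits (rad/s): [2.22, 2.22, 2.79, 2.79, 3.14, 3.14, 3.14].

### API

Orientations are given as a unit quaternion [w, x, y, z].
In Python, from rig import observe, camera, sign_off, grip_depth gives the robot as it stands.
- The arm moves only by the shell command python3 -m creep 'ROWS' [FORCE]. ROWS is a JSON object of lists of equal length, an entry for each row: "slide": the shift along the world's x, y, z as a fraction of full scale, a list of three; "angular": the turn, a rotation vector about the world's x, y, z as a fraction of full scale, a list of three; "claw": the opening, from 0 (shut) to 1 (fully open). A call has exactly 10 rows; each row is the pose to reach, as a shift and turn from the pose commanded when the call began; what a row does not reach only later rows make up. Full scale, the value 1, is 0.6 m for a shift and 2 rad for a turn. A row lasts 1/8 s, in which the tool goes at most 62.5 mm and 10.7 degrees, less where a joint would pass 70% of its speed; a pose out of reach is approached as far as the arm can. A call with a number of a shift or a turn outside -1 to 1 is refused whole. A call with a gripper value outside its range is refused whole. The fingers move at their own pace and stop on an object; FORCE is the grip in N (left out, the last holds). Time passes only in rows, so rows that repeat a pose let the fingers close, or fill a call up. It gives the time, the measured TCP pose, the force and the opening at its end, in the units of the state.
- observe(): the state, without advancing time (a new reading comes with each control period).
- camera(name): name is "scene" or "side" or "wrist"; returns a dict with "image" (400x640x3 uint8, red, green, blue), "fov_y" (degrees; the focal length in pixels is half the picture's height over the tangent of half this angle, whatever the lens; pixels are square), "cx", "cy" (the principal point, pixels), "D" ([k1, k2, p1, p2, k3] as OpenCV has them; the pictures are not rectified), "view" (4x4, takes a point from world to camera coordinates); the wrist camera has in their place "hand_eye" (4x4, takes a point from camera to tool coordinates, whose origin is the TCP and whose axes are the tool frame's). Camera axes: x right, y up, looking along -z (the intrinsics and any distortion apply to the point x, -y, -z); pixel columns grow to the right and rows downward; lengths in mm; the calibration is good to about 2 mm. A picture is of the moment at which its call begins: read the wrist's pose just before it. There is no depth.
- sign_off(): hands the job in, once; it reports no verdict.
The state is a dict: "clock": time; "joints": joint angles; "qd": joint speeds; "tau": joint torques, N m; "position": TCP position; "tool_rot": TCP orientation; "ft_force": force on the tool from outside, world axes, zero at the start; "wrist_torque": the same for the moment, N m; "width": opening from 0.0 (shut) to 1.0 (fully open).
Only numpy, scipy, OpenCV 4.12 (cv2) and the standard library are available. Lean on these libraries where they do the work, as an engineer would, in place of code of your own. Each camera call takes 0.05 s, during which the arm holds its last target. There are 200 camera calls.

## Working session

There is one attempt and no reset: what is moved stays moved. The work goes in short steps, Python scripts to look and compute and a shell command to move; the robot and the scene stay as the last step left them, time stands still between calls to the robot, and variables do not carry over. Pictures are saved under pics/ and viewed, about 8 in all and at most 12, crops included, and the job is handed in when it is done.

```bash
mkdir -p pics
cat > h.py <<'E'
import numpy as np, cv2
from rig import observe, camera
def K(c):
    f=200/np.tan(np.radians(c["fov_y"])/2); return np.array([[f,0,c["cx"]],[0,f,c["cy"]],[0,0,1.]])
def toworld(c,pts,z):
    p=cv2.undistortPoints(np.array(pts,float).reshape(-1,1,2),K(c),np.array(c["D"],float)).reshape(-1,2)
    V=np.linalg.inv(np.array(c["view"])); o=V[:3,3]
    d=np.c_[p[:,0],-p[:,1],-np.ones(len(p))]@V[:3,:3].T
    z=np.broadcast_to(z,len(p)); return o+d*((z-o[2])/d[:,2])[:,None]
def proj(c,P):
    V=np.array(c["view"]);q=np.array(P,float)@V[:3,:3].T+V[:3,3]
    q=q*[1,-1,-1]; return cv2.projectPoints(q,np.zeros(3),np.zeros(3),K(c),np.array(c["D"],float))[0].reshape(-1,2)
E
python3 - <<'E'
from h import *
print(observe())
for n in("scene","side"):
    c=camera(n); cv2.imwrite(f"pics/{n}0.png",c["image"][:,:,::-1]); print(n,c["fov_y"],c["D"],np.linalg.inv(np.array(c["view"])).round(2).tolist())
E
```

```text
{'clock': 0.0, 'joints': array([-0.0225524 ,  0.33288688, -0.06471201,  1.46092744,  0.02163269,
        1.34991501, -0.08848163]), 'qd': array([-0.00071962,  0.00038407,  0.00074321,  0.00031101, -0.00028074,
       -0.00053119,  0.00091464]), 'tau': array([-1.20520472e-04, -6.23245955e+01,  2.44190963e-02, -3.89891267e+01,
       -6.13984605e-02,  3.97891912e-02,  1.87085252e-04]), 'position': array([ 6.24612850e+02, -3.98402483e-02,  2.21751243e+02]), 'tool_rot': array([ 7.06598582e-01, -3.69844174e-05,  7.07614613e-01, -2.99094600e-05]), 'ft_force': array([1.59282095, 0.27420442, 0.19716018]), 'wrist_torque': array([-0.0062783 , -0.03256669, -0.01315815]), 'width': 0.9998258862967971}
scene 42.15174559687232 [-0.14719864  0.          0.          0.          0.        ] [[-0.89, 0.31, -0.33, 71.91], [-0.45, -0.58, 0.68, 917.72], [0.02, 0.75, 0.66, 991.62], [0.0, 0.0, 0.0, 1.0]]
side 56.884441610803385 [-0.03039356  0.          0.          0.          0.        ] [[0.88, 0.32, -0.36, 197.19], [-0.48, 0.56, -0.68, -680.96], [-0.02, 0.77, 0.64, 661.05], [0.0, 0.0, 0.0, 1.0]]
```

View pics/scene0.png

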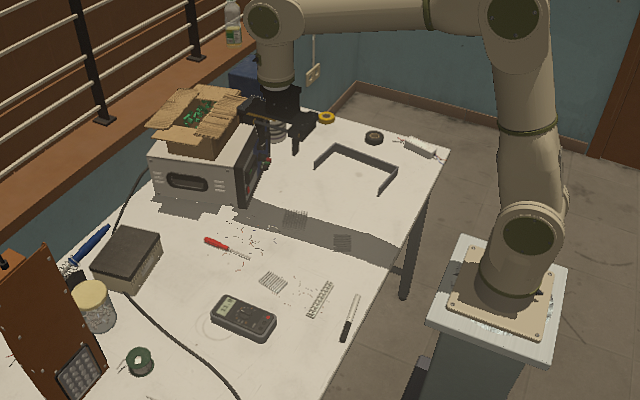

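View pics/side0.png

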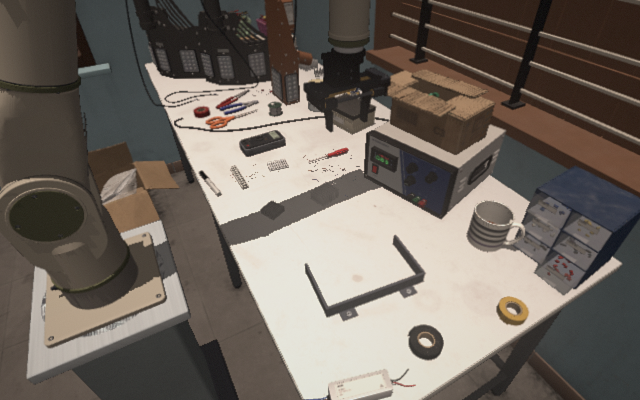

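Run:
```python
from h import *
c=camera("scene"); print(toworld(c,[(295,218),(342,242),(272,282),(317,165),(394,192),(320,300),(227,247),(243,315),(374,138)],0).round().tolist())
s=camera("side"); print(toworld(s,[(272,209),(323,193),(278,165),(308,262),(394,237),(240,176),(327,155),(262,142),(424,342)],0).round().tolist())
def crop(c,x,y,w,h,k): return cv2.resize(c["image"][y:y+h,x:x+w,::-1],None,fx=k,fy=k,interpolation=cv2.INTER_CUBIC)
a=crop(c,190,130,220,210,2.8);cv2.imwrite("pics/sc1.png",a)
b=crop(s,180,120,260,200,3);cv2.imwrite("pics/si1.png",b)
```

```text
[[580.0, 2.0, 0.0], [426.0, 26.0, 0.0], [522.0, 229.0, -0.0], [634.0, -241.0, 0.0], [374.0, -231.0, 0.0], [393.0, 225.0, 0.0], [686.0, 182.0, -0.0], [532.0, 346.0, 0.0], [531.0, -464.0, 0.0]]
[[422.0, 48.0, 0.0], [574.0, 39.0, -0.0], [518.0, 232.0, 0.0], [423.0, -166.0, 0.0], [644.0, -200.0, 0.0], [395.0, 237.0, 0.0], [679.0, 204.0, 0.0], [525.0, 388.0, 0.0], [526.0, -451.0, 0.0]]
```

View pics/sc1.png

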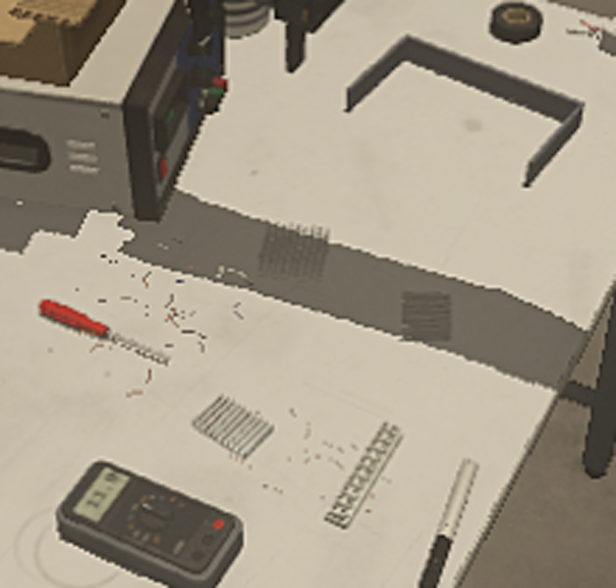

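View pics/si1.png

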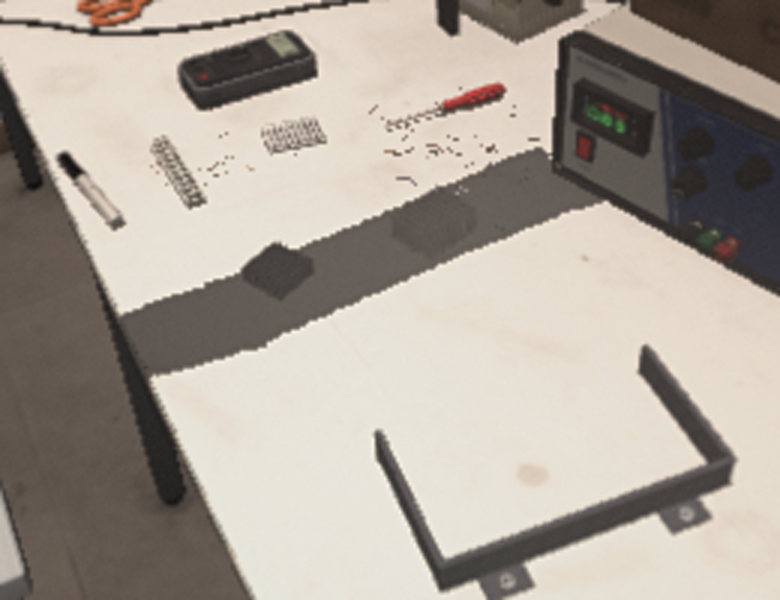

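```bash
cat >> h.py <<'E'
def ortho(c,cx,cy,z,half=60,n=250):
    u=(np.arange(n)+.5)/n*2*half-half
    Y,X=np.meshgrid(cy-u,cx-u); P=np.c_[X.ravel(),Y.ravel(),np.full(X.size,z)]
    m=proj(c,P).astype(np.float32).reshape(n,n,2)
    im=cv2.remap(c["image"][:,:,::-1].copy(),m[...,0],m[...,1],cv2.INTER_CUBIC)
    lo,hi=np.percentile(im,[2,98]); im=np.clip((im-lo)/(hi-lo)*255.,0,255).astype(np.uint8)
    for k in range(0,n,n//(int(half)//10*2)*2): cv2.line(im,(k,0),(k,4),(0,0,255),1);cv2.line(im,(0,k),(4,k),(0,0,255),1)
    return im
E
python3 - <<'E'
from h import *
c=camera("scene");s=camera("side")
L=[(577,19,28),(424,37,18),(520,231,10)]
cv2.imwrite("pics/o1.png",np.vstack([np.hstack([ortho(k,*l) for l in L]) for k in(c,s)]))
q=lambda P,x,y,k:[(x+a/k,y+b/k) for a,b in P]
print(toworld(c,q([(348,110),(527,185)],190,130,2.8),0).round().tolist(), toworld(c,q([(407,38),(583,103)],190,130,2.8),30).round().tolist())
print(toworld(s,q([(380,462),(643,376),(447,560),(712,465)],180,120,3),0).round().tolist(),toworld(s,q([(378,432),(645,347)],180,120,3),30).round().tolist())
print("strip",toworld(c,q([(333,520),(392,425)],190,130,2.8),14).round().tolist(),toworld(s,q([(160,140),(198,204)],180,120,3),14).round().tolist())
print("driver",toworld(c,q([(42,307),(168,361)],190,130,2.8),8).round().tolist(),toworld(s,q([(505,88),(388,126)],180,120,3),8).round().tolist())
print("meter",toworld(s,q([(200,105),(316,72)],180,120,3),0).round().tolist(),toworld(c,q([(60,520),(185,585)],190,130,2.8),10).round().tolist())
E
```

```text
[[632.0, -218.0, 0.0], [409.0, -192.0, 0.0]] [[615.0, -334.0, 30.0], [394.0, -314.0, 30.0]]
[[405.0, -195.0, 0.0], [628.0, -222.0, 0.0], [407.0, -294.0, 0.0], [618.0, -320.0, 0.0]] [[406.0, -192.0, 30.0], [628.0, -219.0, 30.0]]
strip [[391.0, 286.0, 14.0], [391.0, 174.0, 14.0]] [[389.0, 274.0, 14.0], [387.0, 153.0, 14.0]]
driver [[747.0, 193.0, 8.0], [605.0, 196.0, 8.0]] [[750.0, 188.0, 8.0], [606.0, 187.0, 8.0]]
meter [[452.0, 337.0, 0.0], [589.0, 335.0, 0.0]] [[590.0, 388.0, 10.0], [467.0, 393.0, 10.0]]
```

View pics/o1.png

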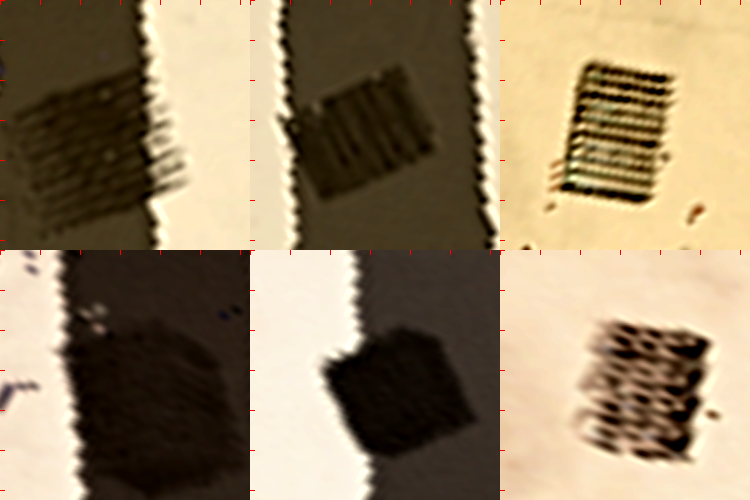

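Scene ortho (top row) shows the tall sink at centre ≈(568,22), yaw +18°. The square one is at ≈(424,37), yaw +24°, and the flat one at ≈(516,233), yaw −9°. The measured edges (57, 45 and 59 mm) fit the given sizes. The corral mouth runs from (406,−193) to (630,−220), 225 mm long, as expected. I'll push the square sink first.

```bash
python3 -m creep '{"slide":[[-0.1,0.04,-0.05],[-0.2,0.08,-0.1],[-0.3,0.11,-0.15],[-0.372,0.141,-0.2],[-0.372,0.141,-0.2],[-0.372,0.141,-0.2],[-0.372,0.141,-0.25],[-0.372,0.141,-0.3],[-0.372,0.141,-0.351],[-0.372,0.141,-0.351]],"angular":[[0,0,0.05],[0,0,0.1],[0,0,0.15],[0,0,0.2],[0,0,0.2],[0,0,0.2],[0,0,0.2],[0,0,0.2],[0,0,0.2],[0,0,0.2]],"claw":[0.14,0.14,0.14,0.14,0.14,0.14,0.14,0.14,0.14,0.14]}' 10
python3 - <<'E'
from h import *
c=camera("scene");s=camera("side")
L=[(568,22,28,50,60,18),(423.5,36.6,18,45,45,24),(516,233,10,40,60,-9)]
out=[]
for k in(c,s):
    im=k["image"][:,:,::-1].copy(); im=cv2.resize(im,None,fx=3,fy=3,interpolation=cv2.INTER_CUBIC)
    for x,y,h,d,w,a in L:
        t=np.radians(a);e=np.array([np.cos(t),np.sin(t)]);n=np.array([-e[1],e[0]])
        Q=[np.array([x,y])+sx*e*w/2+sy*n*d/2 for sx,sy in((1,1),(1,-1),(-1,-1),(-1,1))]
        for z,col in((h,(0,255,0)),(0,(0,0,255))):
            p=proj(k,[[*q,z] for q in Q])*3+1; cv2.polylines(im,[p.round().astype(int)],True,col,1)
    out.append(im)
a=out[0][570:930,740:1130]; b=out[1][450:690,690:1080]; b=cv2.copyMakeBorder(b,0,120,0,0,cv2.BORDER_CONSTANT)
cv2.imwrite("pics/ov.png",np.hstack([a,b]))
E
```

```text
clock: 1.55
position: [402.3, 84.1, 11.2]
tool_rot: [0.692, -0.14, 0.694, 0.14]
ft_force: [-0.7, -0.2, 0.2]
width: 0.145
```

View pics/ov.png

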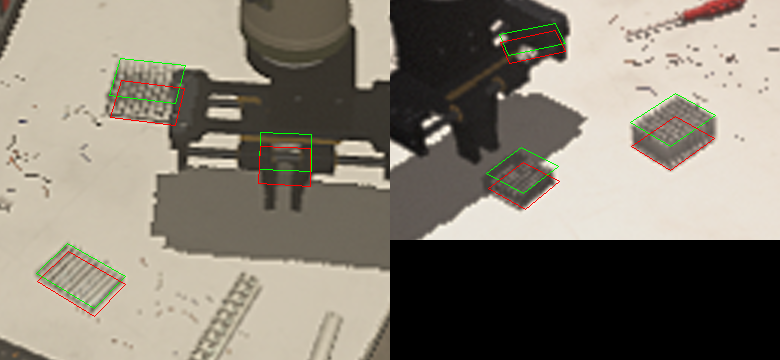

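```bash
python3 -m creep '{"slide":[[0,0,-0.0117],[0.008,-0.015,-0.0117],[0.0153,-0.031,-0.0117],[0.027,-0.056,-0.0117],[0.0387,-0.081,-0.0117],[0.0498,-0.1073,-0.0117],[0.0587,-0.1343,-0.0117],[0.066,-0.161,-0.0117],[0.0725,-0.1877,-0.0117],[0.0778,-0.215,-0.0117]],"angular":[[0,0,0],[0,0,0],[0,0,0],[0,0,-0.023],[0,0,-0.046],[0,0,-0.069],[0,0,-0.091],[0,0,-0.1126],[0,0,-0.1344],[0,0,-0.156]],"claw":[0.14,0.14,0.14,0.14,0.14,0.14,0.14,0.14,0.14,0.14]}'
python3 - <<'E'
from h import *
s=camera("side");cv2.imwrite("pics/p1.png",cv2.resize(s["image"][140:320,200:440,::-1],None,fx=2.5,fy=2.5))
E
```

```text
clock: 2.9
position: [448.7, -45.5, 4.9]
tool_rot: [0.706, -0.03, 0.706, 0.03]
ft_force: [-0.4, 0.6, 0.5]
width: 0.143
```

View pics/p1.png

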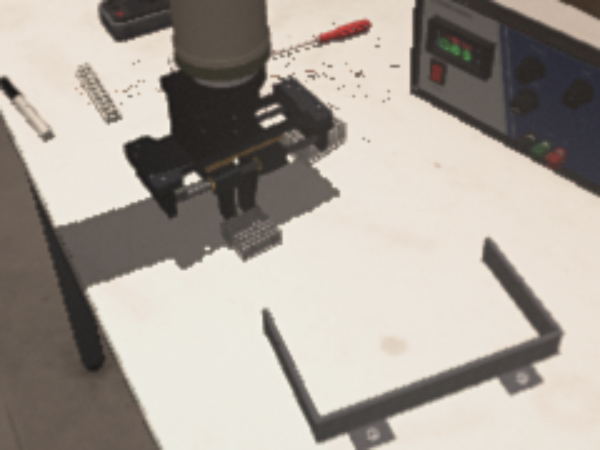

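```bash
python3 -m creep '{"slide":[[0.0033,-0.0277,0],[0.007,-0.056,0],[0.0075,-0.089,0],[0.0075,-0.1227,0],[0.0075,-0.156,0],[0.006,-0.189,0],[0.005,-0.2227,0],[0.0025,-0.256,0],[0,-0.289,0],[-0.002,-0.3127,0]],"angular":[[0,0,-0.0218],[0,0,-0.0436],[0,0,-0.0506],[0,0,-0.0576],[0,0,-0.0655],[0,0,-0.0742],[0,0,-0.083],[0,0,-0.0916],[0,0,-0.1],[0,0,-0.1047]],"claw":[0.14,0.14,0.14,0.14,0.14,0.14,0.14,0.14,0.14,0.14]}'
python3 - <<'E'
from h import *
s=camera("side");cv2.imwrite("pics/p2.png",cv2.resize(s["image"][140:320,200:440,::-1],None,fx=2.5,fy=2.5))
E
```

```text
clock: 4.2
position: [447.1, -233.4, 4.9]
tool_rot: [0.706, 0.043, 0.706, -0.043]
ft_force: [0.1, 0.0, -0.4]
width: 0.142
```

View pics/p2.png

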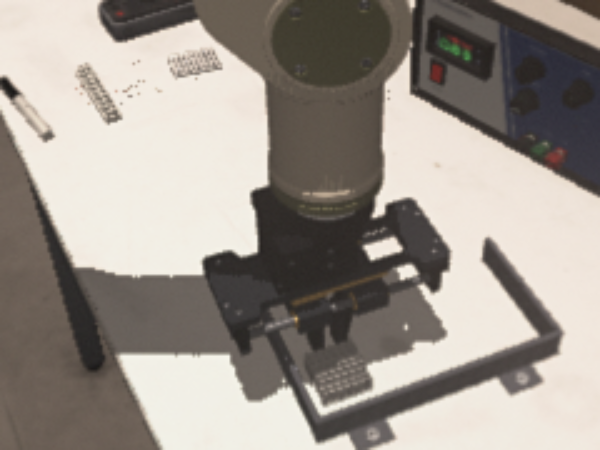

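Square sink is in the corral, at about (345,372) in the crop. Before pushing the tall one I'll check clearance to the power supply, while lifting and moving over.

```bash
python3 - <<'E'
from h import *
s=camera("side");print(toworld(s,[(366.7,176.7),(440,213),(280.8+57,289.0)],[0,0,9]).round())
c=camera("scene");print(toworld(c,[(244.6,208)],0).round())
E
python3 -m creep '{"slide":[[0,0.02,0],[0,0.02,0.06],[0,0.02,0.125],[0.03,0.1,0.125],[0.06,0.19,0.125],[0.09,0.28,0.125],[0.12,0.37,0.125],[0.15,0.45,0.125],[0.173,0.51,0.125],[0.173,0.51,0.125]],"angular":[[0,0,0],[0,0,0],[0,0,0],[0,0,0.05],[0,0,0.1],[0,0,0.15],[0,0,0.218],[0,0,0.218],[0,0,0.218],[0,0,0.218]],"claw":[0.14,0.14,0.25,0.25,0.25,0.25,0.25,0.25,0.25,0.25]}'
```

```text
[[ 724.   42.    0.]
 [ 802. -189.    0.]
 [ 442. -271.    9.]]
[[726.  33.   0.]]
clock: 5.6
position: [550.6, 79.5, 79.9]
tool_rot: [0.698, -0.113, 0.698, 0.114]
ft_force: [-0.9, -0.3, 1.1]
width: 0.254
```

```bash
python3 -m creep '{"slide":[[0,0,-0.06],[0,0,-0.125],[0.005,-0.015,-0.125],[0.0103,-0.0317,-0.125],[0.0215,-0.0633,-0.125],[0.0335,-0.0948,-0.125],[0.0423,-0.1275,-0.125],[0.0498,-0.1597,-0.125],[0.0553,-0.1925,-0.125],[0.0593,-0.2258,-0.125]],"angular":[[0,0,0],[0,0,0],[0,0,0],[0,0,0],[0,0,-0.026],[0,0,-0.0524],[0,0,-0.0785],[0,0,-0.1047],[0,0,-0.131],[0,0,-0.157]],"claw":[0.25,0.25,0.25,0.25,0.25,0.25,0.25,0.25,0.25,0.25]}'
python3 - <<'E'
from h import *
s=camera("side");cv2.imwrite("pics/p3.png",cv2.resize(s["image"][140:320,200:440,::-1],None,fx=2.5,fy=2.5))
E
```

```text
clock: 6.85
position: [586.8, -62.8, 4.9]
tool_rot: [0.707, 0.001, 0.707, -0.001]
ft_force: [0.2, -0.2, 0.2]
width: 0.251
```

View pics/p3.png

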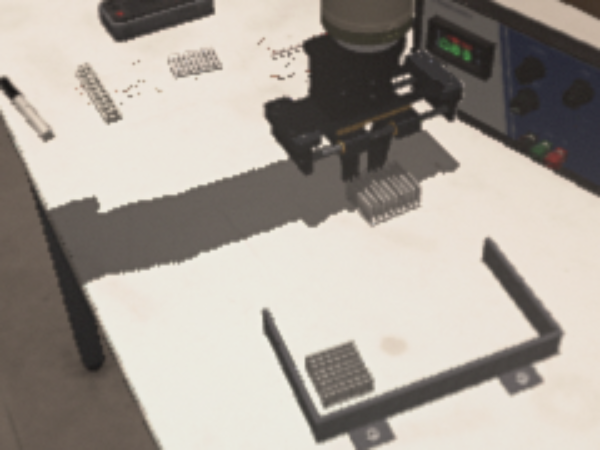

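Run:
```python
from h import *
s=camera("side");q=lambda P:[(200+a/2.5,140+b/2.5) for a,b in P]
print(toworld(s,q([(375,223),(420,208),(325,406),(374,390)]),0).round())
```

```text
[[ 564. -122.    0.]
 [ 616. -127.    0.]
 [ 414. -286.    0.]
 [ 458. -293.    0.]]
```

```bash
python3 -m creep '{"slide":[[0,-0.031,0],[-0.001,-0.062,0],[-0.002,-0.0925,0],[-0.003,-0.1233,0],[-0.005,-0.154,0],[-0.007,-0.185,0],[-0.0095,-0.216,0],[-0.012,-0.2467,0],[-0.0145,-0.275,0],[-0.017,-0.295,0]],"angular":[[0,0,-0.006],[0,0,-0.012],[0,0,-0.0183],[0,0,-0.0244],[0,0,-0.0305],[0,0,-0.0367],[0,0,-0.0428],[0,0,-0.0489],[0,0,-0.055],[0,0,-0.061]],"claw":[0.25,0.25,0.25,0.25,0.25,0.25,0.25,0.25,0.25,0.25]}'
```

```text
clock: 8.2
position: [576.3, -239.8, 5.0]
tool_rot: [0.706, 0.043, 0.706, -0.043]
ft_force: [-0.4, 0.4, -0.7]
width: 0.251
```

```bash
python3 -m creep '{"slide":[[0,0.02,0],[0,0.02,0.06],[0,0.02,0.125],[-0.01,0.11,0.125],[-0.02,0.2,0.125],[-0.03,0.29,0.125],[-0.04,0.38,0.125],[-0.05,0.47,0.125],[-0.06,0.56,0.125],[-0.07,0.65,0.125]],"angular":[[0,0,0],[0,0,0],[0,0,0],[0,0,0],[0,0,0],[0,0,0],[0,0,0],[0,0,-0.0175],[0,0,-0.0175],[0,0,-0.0175]],"claw":[0.25,0.25,0.3,0.3,0.3,0.3,0.3,0.3,0.3,0.3]}'
python3 -m creep '{"slide":[[-0.01,0.09,0],[-0.015,0.16,0],[-0.019,0.2093,0],[-0.019,0.2093,0],[-0.019,0.2093,0],[-0.019,0.2093,-0.04],[-0.019,0.2093,-0.08],[-0.019,0.2093,-0.11],[-0.019,0.2093,-0.125],[-0.019,0.2093,-0.125]],"angular":[[0,0,0],[0,0,0],[0,0,0],[0,0,0],[0,0,0],[0,0,0],[0,0,0],[0,0,0],[0,0,0],[0,0,0]],"claw":[0.3,0.3,0.3,0.3,0.3,0.3,0.3,0.3,0.3,0.3]}'
python3 - <<'E'
from h import *
s=camera("side");cv2.imwrite("pics/p4.png",cv2.resize(s["image"][120:320,200:440,::-1],None,fx=2.5,fy=2.5))
E
```

```text
clock: 9.45
position: [533.4, 154.7, 80.2]
tool_rot: [0.705, 0.055, 0.705, -0.054]
ft_force: [1.2, 0.4, -0.3]
width: 0.299
clock: 10.7
position: [522.9, 276.8, 4.7]
tool_rot: [0.705, 0.055, 0.705, -0.055]
ft_force: [-0.6, 0.1, -0.1]
width: 0.305
```

View pics/p4.png

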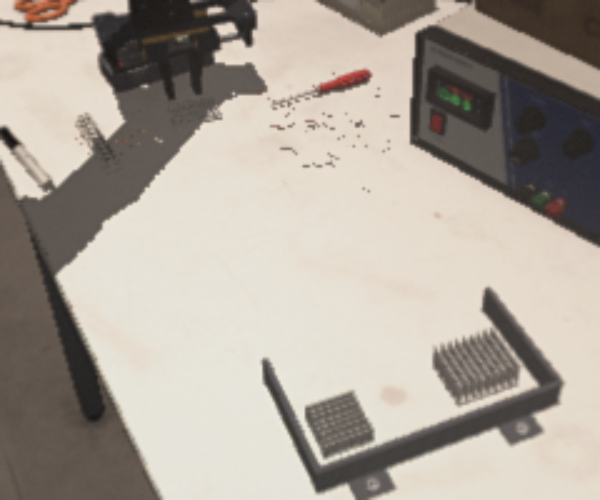

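```bash
python3 -m creep '{"slide":[[-0.002,-0.0127,0],[-0.004,-0.0252,0],[-0.0093,-0.0585,0],[-0.0148,-0.0918,0],[-0.0197,-0.1238,0],[-0.0218,-0.1568,0],[-0.0238,-0.19,0],[-0.0257,-0.2235,0],[-0.0247,-0.2568,0],[-0.0235,-0.29,0]],"angular":[[0,0,0],[0,0,0],[0,0,0.016],[0,0,0.032],[0,0,0.048],[0,0,0.064],[0,0,0.08],[0,0,0.096],[0,0,0.096],[0,0,0.096]],"claw":[0.3,0.3,0.3,0.3,0.3,0.3,0.3,0.3,0.3,0.3]}'
python3 -m creep '{"slide":[[0.0012,-0.0333,0],[0.0024,-0.0667,0],[0.0036,-0.1,0],[0.0048,-0.1333,0],[0.006,-0.1667,0],[0.0072,-0.2,0],[0.0083,-0.2333,0],[0.0092,-0.2667,0],[0.01,-0.3,0],[0.0105,-0.3335,0]],"angular":[[0,0,0],[0,0,0],[0,0,0],[0,0,0],[0,0,0],[0,0,0],[0,0,0],[0,0,-0.0087],[0,0,-0.0175],[0,0,-0.0262]],"claw":[0.3,0.3,0.3,0.3,0.3,0.3,0.3,0.3,0.3,0.3]}'
python3 - <<'E'
from h import *
s=camera("side");cv2.imwrite("pics/p5.png",cv2.resize(s["image"][120:320,200:440,::-1],None,fx=2.5,fy=2.5))
E
```

```text
clock: 12.0
position: [509.0, 101.8, 5.4]
tool_rot: [0.707, -0.012, 0.707, 0.012]
ft_force: [-0.5, 0.8, -0.6]
width: 0.301
clock: 13.25
position: [515.3, -98.3, 5.1]
tool_rot: [0.707, 0.006, 0.707, -0.006]
ft_force: [-0.3, 0.7, -0.2]
width: 0.302
```

View pics/p5.png

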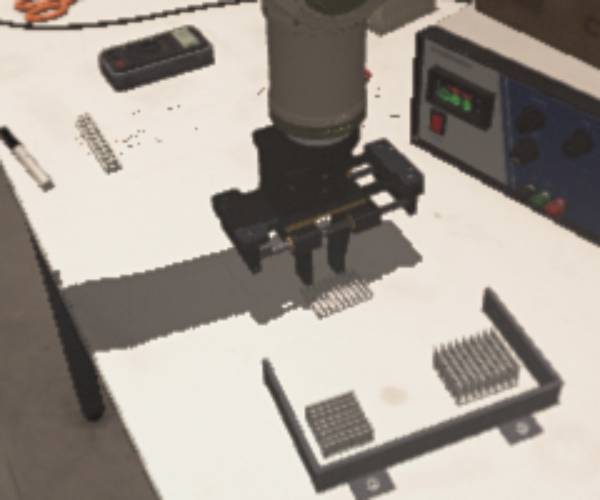

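Run:
```python
from h import *
s=camera("side");q=lambda P:[(200+a/2.5,120+b/2.5) for a,b in P]
print(toworld(s,q([(317,319),(373,299),(374,440),(355,392),(462,403),(434,350)]),[0,0,0,18,0,28]).round())
```

```text
[[ 483. -148.    0.]
 [ 543. -152.    0.]
 [ 458. -293.    0.]
 [ 462. -253.   18.]
 [ 545. -298.    0.]
 [ 543. -255.   28.]]
```

```bash
python3 -m creep '{"slide":[[-0.0005,-0.0217,0],[-0.0013,-0.045,0],[-0.0022,-0.07,0],[-0.005,-0.0933,0],[-0.0078,-0.1167,0],[-0.0105,-0.14,0],[-0.0135,-0.1633,0],[-0.0163,-0.1867,0],[-0.0183,-0.2033,0],[-0.0197,-0.215,0]],"angular":[[0,0,-0.0175],[0,0,-0.035],[0,0,-0.052],[0,0,-0.052],[0,0,-0.052],[0,0,-0.052],[0,0,-0.052],[0,0,-0.052],[0,0,-0.052],[0,0,-0.052]],"claw":[0.3,0.3,0.3,0.3,0.3,0.3,0.3,0.3,0.3,0.3]}'
python3 -m creep '{"slide":[[0,0.02,0],[0,0.03,0.03],[0,0.03,0.1],[0,0.08,0.2],[0,0.15,0.25],[0,0.22,0.25],[0,0.3,0.25],[0,0.38,0.25],[0,0.45,0.25],[0,0.45,0.25]],"angular":[[0,0,0],[0,0,0],[0,0,0],[0,0,0],[0,0,0],[0,0,0],[0,0,0],[0,0,0],[0,0,0],[0,0,0]],"claw":[0.3,0.3,0.3,0.3,0.3,0.3,0.3,0.3,0.3,0.3]}'
python3 - <<'E'
from h import *
s=camera("side");c=camera("scene")
f=lambda k,x,y,w,h,m:cv2.resize(k["image"][y:y+h,x:x+w,::-1],None,fx=m,fy=m,interpolation=cv2.INTER_CUBIC)
a=f(s,200,120,240,200,2);b=f(c,190,130,220,210,200*2/210);cv2.imwrite("pics/p6.png",np.hstack([a,b[:, :310]] if b.shape[0]==400 else [a,cv2.resize(b,(310,400))]))
E
```

```text
clock: 14.6
position: [503.3, -226.6, 4.9]
tool_rot: [0.706, 0.043, 0.706, -0.043]
ft_force: [0.0, 0.1, 0.4]
width: 0.303
clock: 15.85
position: [503.0, 48.7, 156.4]
tool_rot: [0.706, 0.04, 0.705, -0.04]
ft_force: [0.9, -0.3, -0.1]
width: 0.3
```

View pics/p6.png

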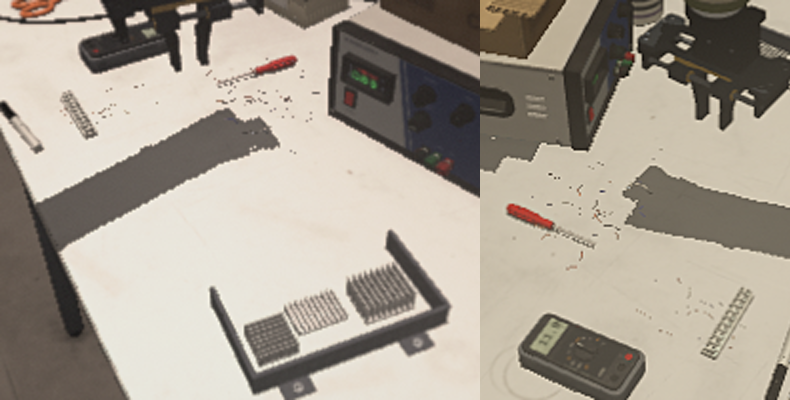

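Run:
```python
from h import *
s=camera("side");q=lambda P:[(200+a/2,120+b/2) for a,b in P]
W=toworld(s,q([(286,297),(335,290),(303,335),(348,320),(348,280),(268,364)]),[10,10,0,0,28,0])[:,:2]
d=W-[518,-206];print(np.c_[W,d@[.993,-.12],d@[.12,.993]].round())
from rig import sign_off; print(sign_off())
```

```text
[[ 479. -229.  -36.  -28.]
 [ 532. -248.   19.  -40.]
 [ 473. -276.  -37.  -75.]
 [ 526. -283.   18.  -76.]
 [ 544. -255.   31.  -46.]
 [ 422. -289.  -86.  -94.]]
the job is handed in; nothing more can be done
None
```

All three heat sinks are flat inside the corral, pushed there one at a time along the table with the fingertips: square, then tall, then flat. The job is handed in. It took about 16 s of the 72 s allowed, with no significant force at the end of any move.

- **In the corral:** the last picture shows all three upright. The measured corners of the sinks lie about 28 to 94 mm behind the mouth line and clear of the walls. The flat sink is the nearest to the mouth. It sits close beside the square one and may be touching it.
- **Left alone:** the strip connector, screwdriver and multimeter look unmoved in the last picture. The tape roll was outside that picture, but no move went near it.
- **Robot:** the gripper was back over the table, raised to about 156 mm and touching nothing.
- **Checks:** no check failed. My first guess of which way the tall sink's 50 and 60 mm sides lay was wrong; I saw this mid-push and adjusted the path. The scene camera's half of the last picture cut off the corral, so the final positions come from the side camera only.

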